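# Nest the bell set on its display stand

## Task

Set up the nested bell set for the show: put the dark wooden stand flat in the middle of the green mat (not the blue one), then the copper bell centred over its peg, then the brass bell over the copper one, and last the steel bell over the brass one, all mouth down and centred on the stand. Lower each bell until it stands upright on the stand before letting go (do not drop it). Leave the black iron bell and the red rivet tin where they are.

Things in the scene. Friction and masses are not known exactly. Their poses are not given: they have to be found in the camera images.
- green_mat: Fixed round green mat, diameter 160, 4 mm thick, where the set is to be built. Origin: centre of its underside, on the table top (z = 0).
- blue_mat: Fixed round blue mat, same size (diameter 160, 4 thick); not used. Origin: centre of its underside.
- stand_center (a point): Loose display stand: a dark wooden disc, diameter 124, 16 thick, with a pale round peg in the middle of its top, diameter 16, rising 34 above the disc (total height 50). Grip it by the peg. This point is on its axis, 25 above its underside; z up. 0.2 kg.
- copper_bell_center (a point): Small copper bell, mouth down: hollow tapering shell open below, outer diameter 50 at the mouth, 40 at the flat crown 46 above the rim, wall 3 (inside height 43). On the crown a rigid strap loop to grip: 26 high (top 72 above the rim), 24 wide along the bell's y, 10 thick along its x, centred. This point: on the axis, 36 above the rim; z up. About 0.12 kg. Fits over the peg.
- brass_bell_center (a point): Middle, brass (yellow) bell, mouth down: hollow tapering shell open below, outer diameter 72 at the mouth, 52 at the flat crown 79 above the rim, wall 3 (inside height 76). On the crown a rigid strap loop to grip: 26 high (top 105 above the rim), 24 wide along the bell's y, 10 thick along its x, centred. This point: on the axis, 52.5 above the rim; z up. About 0.25 kg. Fits over the copper bell.
- steel_bell_center (a point): Large, bright steel bell, mouth down: hollow tapering shell open below, outer diameter 94 at the mouth, 72 at the flat crown 112 above the rim, wall 3 (inside height 109). On the crown a rigid strap loop to grip: 26 high (top 138 above the rim), 24 wide along the bell's y, 10 thick along its x, centred. This point: on the axis, 69 above the rim; z up. About 0.45 kg. Fits over the brass bell.
- iron_bell_center (a point): Black iron bell, mouth diameter 64, crown 85 high, 111 with its strap; a bystander to leave alone. This point is on its axis, 55.5 above the table.
- rivet_tin_center (a point): Small closed round tin with a red label, diameter 44, 50 high; a bystander to leave alone. This point is its centre, 25 above the table.
Things that resemble listed ones, but are neither listed nor needed, are in the scene too. What is shaped like the part that bears steel_bell_center but purple or turquoise is not meant.

How it is judged:
By the outcome, as a careful person would: the job done as asked, in the order asked, and still so for the second after the job is handed in, with the robot touching nothing.
It also fails if it takes over 104 s, if anything falls off the work surface, if the arm or the gripper's body presses on something with over 40 N, if the wrist force passes 120 N, or if a joint passes its speed limit or range.

## Robot

A 6-joint arm with a two-finger parallel gripper is mounted at the origin on the work surface. World frame = base frame: x ahead of the robot, y to its left, z up, the work surface at z = 0. Lengths are in m, angles in rad, forces in N, time in s.
With the tool pointing down it reaches from about 0.4 to 0.825 m from the base axis. Payload 7 kg.
Tool frame: the origin (TCP) lies on the centre line of the jaws, within the pads' length; the fingertips stand 11 mm ahead of it and the grasp point (between the pads) lies 8 mm behind it; z points along the fingers, y is the direction in which the jaws open and shut (so a half turn about z gives the same grasp; the last joint's range is limited). The gripper opens to 88 mm and grips with 3 to 60 N. Pads are 19 mm wide; open, the fingers measure 130 mm over their backs; the gripper's body (78 mm by 193 mm) begins 47 mm behind the grasp point.
Start: joints at [-0.916, 0.359, 0.012, 0, -1.224, -0.288], TCP at [0.242, -0.63, 0.238] pointing down, gripper open.
Joint ranges: [-3.07, 3.07], [-1.43, 2.12], [-1.02, 1.25], [-3.03, 1.67], [-3.05, -0], [-3.03, 3.03]. Speed limits (rad/s): [2.39, 2.39, 3.01, 3.14, 3.14, 3.14].

## Interface

Orientations are given as [roll, pitch, yaw] about the fixed x, y, z axes, in that order (R = Rz(yaw) Ry(pitch) Rx(roll)).
In Python, from station import * gives the robot as it stands.
- The arm moves only by the tool play_rows, never from a script. Its argument "targets" is a list of rows, each a list of 7 numbers: the turn, a rotation vector about the world's x, y, z in rad, then the shift along the world's x, y, z in m, then the opening, from 0 (shut) to 1 (fully open). A call has 1 to 12 rows; each row shifts and turns the pose as measured when the row begins; what a row does not reach is not made up. A row lasts 1/8 s, in which the tool goes at most 62.5 mm and 10.7 degrees, less where a joint would pass 70% of its speed; a pose out of reach is approached as far as the arm can. A call is refused whole if a number of a shift passes 0.0625 or a number of a turn 0.188, either way. A call with a gripper value outside its range is refused whole. The fingers move at their own pace and stop on an object; "grip_force" is the grip in N (left out, the last holds). Time passes only in rows, so rows that do not move let the fingers close. It gives the time, the measured TCP pose, the force and the opening at its end, in the units of the state.
- get_state(): the state, without advancing time (a new reading comes with each control period).
- grab_frame(name): name is "scene" or "side" or "wrist"; returns (picture, depth): 480x640x3 uint8, blue, green, red; 480x640 float32, m along the optical axis (not along the pixel's ray), 0 where there is no reading.
- camera_params(name): a dict with "camera_matrix" (3x3 intrinsics, pixels), "extrinsics" (4x4, takes a point from world to camera coordinates); the wrist camera has in their place "hand_eye" (4x4, takes a point from camera to tool coordinates, whose origin is the TCP and whose axes are the flange's). Camera axes: x right, y up, looking along -z (the intrinsics and any distortion apply to the point x, -y, -z); pixel columns grow to the right and rows downward; lengths in m; the calibration is good to about 2 mm. A picture is of the moment at which its call begins: read the wrist's pose just before it. camera_params takes no time and is no camera call.
- job_done(): hands the job in, once; it reports no verdict.
The state is a dict: "t": time; "q": joint angles; "qd": joint speeds; "joint_efforts": joint torques, N m; "eef_pos": TCP position; "ee_rot": TCP orientation; "force": force on the tool from outside, world axes, zero at the start; "moment": the same for the moment, N m; "width": finger opening in m.
Only numpy, scipy, OpenCV 4.12 (cv2) and the standard library are available. Lean on these libraries where they do the work, as an engineer would, in place of code of your own. Each camera call takes 0.05 s, during which the arm holds its last target.

## Working session

There is one attempt and no reset: what is moved stays moved. The work goes in short steps, Python scripts to look and compute and a tool call to move; the robot and the scene stay as the last step left them, time stands still between calls to the robot, and variables do not carry over. Pictures are saved under pics/ and viewed, and the job is handed in when it is done.

Besides the shell and the picture viewer there is one more tool, called after "Call:" by a JSON object that holds its "name" and its "arguments", one argument or row to a line. play_rows: Moves the arm, as the interface text tells. Its arguments: {"type":"object","properties":{"targets":{"type":"array","items":{"type":"array","items":{"type":"number"}}},"grip_force":{"type":"number"}},"required":["targets"]}

```bash
mkdir -p pics; ls; python3 - <<'E'
from station import *
import cv2,numpy as np
print(get_state())
for n in ("scene","side","wrist"):
    p=camera_params(n); print(n,p)
    im,d=grab_frame(n); cv2.imwrite(f"pics/{n}0.png",im); np.save(f"pics/{n}0.npy",d)
E
```

```text
pics
{'t': 0.0, 'q': array([-9.15901226e-01,  3.59385053e-01,  1.10808002e-02, -3.13785743e-04,
       -1.22410757e+00, -2.88057099e-01]), 'qd': array([-0.00079203, -0.00017585,  0.00118629, -0.00091511,  0.00088247,
        0.00139636]), 'joint_efforts': array([-3.04068762e-04, -5.82717705e+01,  2.93073070e+01,  6.99728519e+00,
        7.17966323e-03, -1.61358962e-04]), 'eef_pos': array([ 0.24187515, -0.62968445,  0.23663996]), 'ee_rot': array([ 3.13995991e+00, -1.76159377e-04, -2.77486137e+00]), 'force': array([-0.29607627,  0.27726169, -0.15736568]), 'moment': array([ 0.01676176,  0.00143827, -0.02781841]), 'width': 0.08786051149392173}
scene {'camera_matrix': array([[482.75669815,   0.        , 317.60592648],
       [  0.        , 482.75669815, 232.17590965],
       [  0.        ,   0.        ,   1.        ]]), 'extrinsics': array([[-0.52286642,  0.85240752,  0.00348191,  0.34124995],
       [-0.62507981, -0.38619452,  0.67832811,  0.27232089],
       [ 0.57955668,  0.35249852,  0.73475087, -1.55720971],
       [ 0.        ,  0.        ,  0.        ,  1.        ]])}
side {'camera
[... 257 characters left out ...]
41, -0.5683315 ,  0.74128077, -0.2832225 ],
       [-0.38520287,  0.63337852,  0.67115602, -1.16200244],
       [ 0.        ,  0.        ,  0.        ,  1.        ]])}
wrist {'camera_matrix': array([[396.91120865,   0.        , 316.91510902],
       [  0.        , 396.91120865, 237.50393859],
       [  0.        ,   0.        ,   1.        ]]), 'hand_eye': array([[-4.14756093e-04,  9.68585604e-01,  2.48680026e-01,
         6.56922236e-02],
       [ 9.99999756e-01,  5.41349134e-04, -4.40674663e-04,
        -5.04346760e-04],
       [-5.61453851e-04,  2.48679782e-01, -9.68585593e-01,
        -1.46374106e-01],
       [ 0.00000000e+00,  0.00000000e+00,  0.00000000e+00,
         1.00000000e+00]])}
```

View pics/scene0.png

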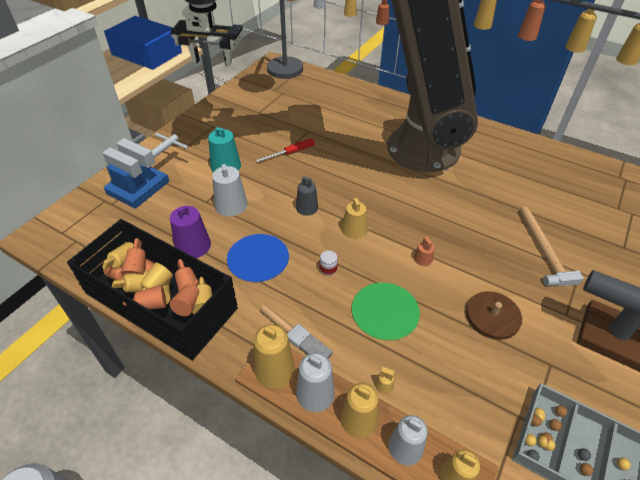

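View pics/side0.png

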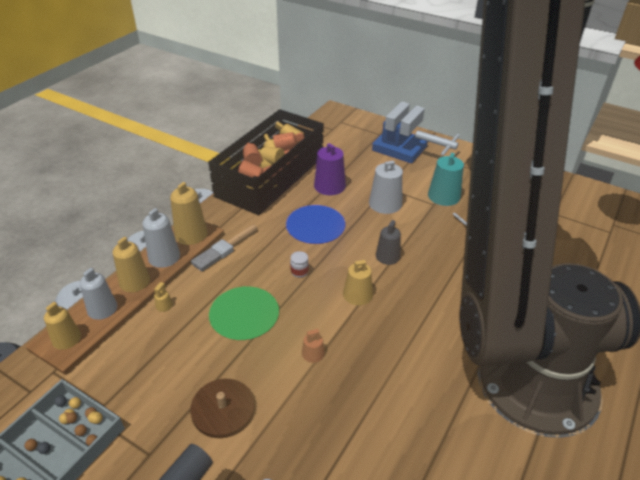

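View pics/wrist0.png

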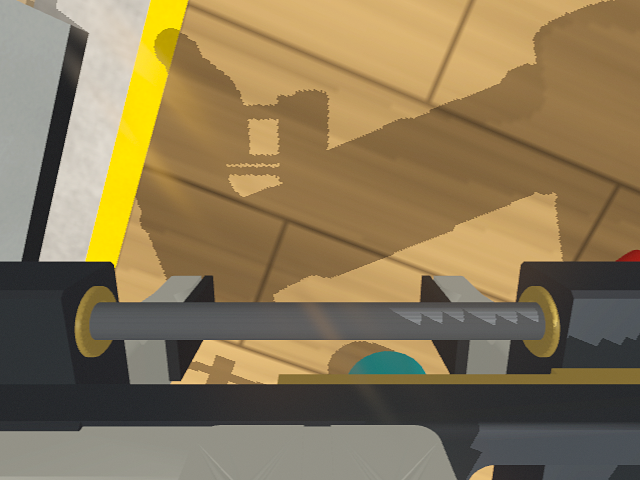

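Candidates in the scene view:
- Stand: (494,314) is the only dark disc with a peg.
- Copper: (425,251) is the only loose one. The others lie in the crate (150,280) or hang on the back rail.
- Brass: (355,219). Lookalikes are the tiny one at (386,380) and the shelf row at (272,355), (360,408) and (463,467).
- Steel: (229,191). Lookalikes are purple (188,230), turquoise (224,150), and the shelf row at (315,382) and (408,440).

Next I'll measure these.

```bash
cat > h.py <<'E'
import numpy as np,cv2
from scipy.optimize import least_squares
F=np.diag([1,-1,-1.])
def cloud(p,d,T=None):
    K=p["camera_matrix"];v,u=np.mgrid[0:480,0:640]
    c=np.stack([(u-K[0,2])/K[0,0]*d,-(v-K[1,2])/K[1,1]*d,-d],-1)
    if T is None: T=np.linalg.inv(p["extrinsics"])
    return c@T[:3,:3].T+T[:3,3]
def rayplane(p,uv,z,T=None):
    K=p["camera_matrix"];uv=np.asarray(uv,float)
    if T is None: T=np.linalg.inv(p["extrinsics"])
    r=np.array([(uv[0]-K[0,2])/K[0,0],-(uv[1]-K[1,2])/K[1,1],-1])@T[:3,:3].T
    return T[:3,3]+r*(z-T[2,3])/r[2]
def proj(p,X):
    K=p["camera_matrix"];E=p["extrinsics"];c=E[:3,:3]@X+E[:3,3]
    return K[0,0]*c[0]/-c[2]+K[0,2],K[1,1]*-c[1]/-c[2]+K[1,2]
def fitc(P,R):
    return least_squares(lambda q:np.hypot(P[:,0]-q[0],P[:,1]-q[1])-R,P[:,:2].mean(0),loss="soft_l1",f_scale=.002)
E
python3 - <<'E'
from station import *
from h import *
px={"stand":(494,314),"copper":(425,251),"brass":(355,219),"steel":(229,191),"iron":(307,196),"tin":(328,260),"teal":(224,150),"purple":(188,230),"row1":(315,382),"row0":(272,355),"row2":(360,408),"tiny":(386,380)}
spec={"copper":(25,20,46),"brass":(36,26,79),"steel":(47,36,112),"iron":(32,26,85),"teal":(47,36,112),"purple":(47,36,112)}
C={n:cloud(camera_params(n),np.load(f"pics/{n}0.npy")) for n in("scene","side")}
c0={}
for k,(u,v) in px.items():
    W=C["scene"][v-6:v+7,u-6:u+7].reshape(-1,3); W=W[W[:,2]>.01] if k!="stand" else W
    c0[k]=np.median(W,0); print(k,c0[k].round(3))
for k,(r0,r1,h) in spec.items():
  for n in C:
    P=C[n].reshape(-1,3); c=c0[k][:2]
    for it in range(4):
      S=P[(np.hypot(*(P[:,:2]-c).T)<r0/1e3+.012)&(P[:,2]>.012)&(P[:,2]<h/1e3-.006)]
      if len(S)<20: break
      res=least_squares(lambda q:np.hypot(S[:,0]-q[0],S[:,1]-q[1])-(r0+(r1-r0)*S[:,2]*1e3/h)/1e3,c,loss="soft_l1",f_scale=.002)
      c=res.x
    T=P[(np.hypot(*(P[:,:2]-c).T)<.02)&(P[:,2]>h/1e3+.004)]
    top=T[T[:,2]>h/1e3+.018]
    print(k,n,c.round(4),len(S),"res",np.median(np.abs(res.fun)).round(4),"strap mean",T.mean(0).round(4) if len(T) else 0,"ztop",np.percentile(T[:,2],95).round(3) if len(T) else 0)
for n in C:
  im=cv2.imread(f"pics/{n}0.png");hsv=cv2.cvtColor(im,cv2.COLOR_BGR2HSV);p=camera_params(n)
  for nm,lo,hi in(("green",(45,120,60),(80,255,255)),("blue",(105,150,80),(125,255,255))):
    m=cv2.inRange(hsv,lo,hi);cs,_=cv2.findContours(m,0,1)
    for c in cs:
      if 2500<cv2.contourArea(c)<7000:
        G=np.array([rayplane(p,q,.004)[:2] for q in c[:,0]]); r=fitc(G,.08); print(n,nm,r.x.round(4),np.abs(r.fun).max().round(4))
  # stand: disc top points & peg
  P=C[n].reshape(-1,3);P=P[np.hypot(*(P[:,:2]-c0["stand"][:2]).T)<.1]
  D=P[(P[:,2]>.012)&(P[:,2]<.02)];G=P[(P[:,2]>.026)&(P[:,2]<.06)]
  hull=cv2.convexHull(D[:,:2].astype(np.float32))[:,0]
  print(n,"disc",cv2.minEnclosingCircle(D[:,:2].astype(np.float32)),D[:,2].mean().round(4),"peg",G.mean(0).round(4),G[:,2].max().round(3),len(G))
E
```

```text
stand [0.516 0.39  0.016]
copper [0.443 0.186 0.043]
brass [ 0.456 -0.008  0.064]
steel [ 0.559 -0.336  0.083]
iron [ 0.45  -0.158  0.067]
tin [ 0.598 -0.004  0.048]
teal [ 0.43  -0.456  0.087]
purple [ 0.731 -0.323  0.095]
row1 [0.915 0.155 0.13 ]
row0 [0.915 0.06  0.138]
row2 [0.913 0.246 0.123]
tiny [0.8   0.252 0.038]
copper scene [0.4306 0.1819] 154 res 0.0009 strap mean [0.4342 0.1834 0.0643] ztop 0.072
copper side [0.4275 0.1802] 215 res 0.0008 strap mean [0.4264 0.1827 0.0658] ztop 0.074
brass scene [ 0.4321 -0.0194] 442 res 0.001 strap mean [ 0.436  -0.0173  0.0975] ztop 0.105
brass side [ 0.4287 -0.0209] 585 res 0.0009 strap mean [ 0.4276 -0.0181  0.0983] ztop 0.106
steel scene [ 0.5333 -0.3647] 859 res 0.0011 strap mean [ 0.5374 -0.3602  0.1311] ztop 0.138
steel side [ 0.5295 -0.3663] 928 res 0.0014 strap mean [ 0.5282 -0.3636  0.13  ] ztop 0.141
iron scene [ 0.4295 -0.1736] 414 res 0.0012 strap mean [ 0.4331 -0.1717  0.1036] ztop 0.111
iron side [ 0.4271 -0.1755] 513 res 0.0011 strap mean [ 0.4253 -0.1703  0.1031] ztop 0.112
teal scene [ 0.4594 -0.4363] 531 res 0.0065 strap mean 0 ztop 0
teal side [ 0.4028 -0.4867] 926 res 0.0015 strap mean [ 0.402  -0.4819  0.1298] ztop 0.14
purple scene [ 0.7081 -0.3529] 948 res 0.0009 strap mean [ 0.7103 -0.3506  0.1309] ztop 0.138
purple side [ 0.7042 -0.3541] 870 res 0.0016 strap mean [ 0.7031 -0.3511  0.1294] ztop 0.14
scene green [0.6257 0.1691] 0.0044
scene blue [-0.0495 -1.2875] 0.1943
scene disc ((0.5093318223953247, 0.39046788215637207), 0.06298535317182541) 0.0149 peg [0.5122 0.3892 0.0423] 0.052 75
side green [0.6261 0.1709] 0.0123
side disc ((0.503086268901825, 0.38800427317619324), 0.06362992525100708) 0.0158 peg [0.5023 0.3906 0.0427] 0.055 103
```

```bash
python3 - <<'E'
import cv2,numpy as np
a=cv2.imread("pics/scene0.png");b=cv2.imread("pics/side0.png")
def cr(im,u,v,s=32): return cv2.resize(im[v-s:v+s,u-s:u+s],(260,260),interpolation=cv2.INTER_CUBIC)
r1=np.hstack([cr(a,425,251),cr(a,355,219),cr(a,229,191)])
r2=np.hstack([cr(b,313,347),cr(b,359,282),cr(b,387,186)])
cv2.imwrite("pics/crop.png",np.vstack([r1,r2]))
E
```

```text
(no output)
```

View pics/crop.png

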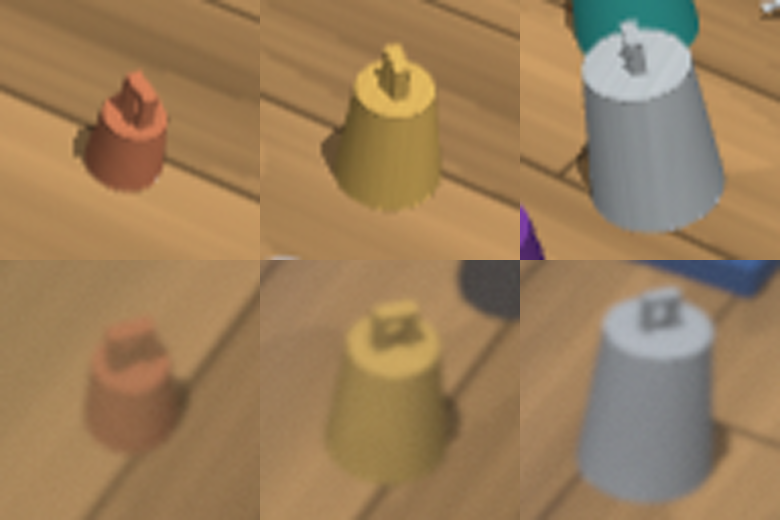

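```bash
python3 - <<'E'
from station import *
from h import *
p=camera_params("side")
for k,a,b,z in(("steel",(384.5,163),(394.9,160.9),.138),("brass",(354.6,262.1),(364.4,260.1),.105),("copper",(306.9,332.2),(318.4,329.3),.072)):
    A,B=rayplane(p,a,z),rayplane(p,b,z);print(k,((A+B)/2).round(3),np.linalg.norm(A-B).round(4),np.degrees(np.arctan2(*(B-A)[1::-1])).round(1))
# pca of strap points
for n in("scene","side"):
  P=cloud(camera_params(n),np.load(f"pics/{n}0.npy")).reshape(-1,3)
  for k,c,h in(("copper",(.429,.181),.046),("brass",(.4305,-.02),.079),("steel",(.5315,-.3655),.112)):
    T=P[(np.hypot(*(P[:,:2]-c).T)<.02)&(P[:,2]>h+.019)]
    w,v=np.linalg.eigh(np.cov(T[:,:2].T));print(n,k,len(T),T.mean(0).round(4),np.sqrt(w).round(4),np.degrees(np.arctan2(v[1,1],v[0,1])).round(1))
print(proj(p,np.array([.507,.389,.05])))
E
```

```text
steel [ 0.53  -0.366  0.138] 0.0303 -128.7
brass [ 0.431 -0.021  0.105] 0.0233 -131.8
copper [0.429 0.18  0.072] 0.0248 -130.2
scene copper 42 [0.4328 0.1826 0.0697] [0.0037 0.0078] 49.6
scene brass 38 [ 0.4344 -0.0184  0.1027] [0.0033 0.0087] 46.7
scene steel 29 [ 0.5351 -0.3628  0.136 ] [0.0031 0.0083] 47.5
side copper 70 [0.4266 0.1823 0.0709] [0.0035 0.0072] 49.0
side brass 57 [ 0.4278 -0.0189  0.1038] [0.0036 0.0075] 46.5
side steel 35 [ 0.5296 -0.3627  0.1369] [0.0047 0.0075] 57.5
(np.float64(219.20979088384996), np.float64(394.4974069206735))
```

Call:
{"name": "play_rows", "arguments": {
  "targets": [
    [0,0,0.1,0.04,0.045,0,1],
    [0,0,0.1,0.04,0.045,0,1],
    [0,0,0.1,0.04,0.045,0,1],
    [0,0,0.1,0.04,0.045,0,1],
    [0,0,0.09,0.04,0.05,0,1],
    [0,0,0,0.015,0.06,0,1],
    [0,0,0,0.015,0.06,0,1],
    [0,0,0,0.015,0.06,0,1],
    [0,0,0,0.015,0.06,0,1],
    [0,0,0,0.015,0.06,0,1],
    [0,0,0,0.015,0.06,0,1],
    [0,0,0,0.0,0.06,0,1]
  ],
  "grip_force": 25
}}

```text
t: 1.65
eef_pos: [0.5318, 0.0282, 0.233]
ee_rot: [3.136, -0.001, -2.275]
force: [0.8, -0.1, -0.7]
width: 0.0876
```

Call:
{"name": "play_rows", "arguments": {
  "targets": [
    [0,0,0,-0.004,0.06,0,1],
    [0,0,0,-0.004,0.06,0,1],
    [0,0,0,-0.004,0.06,0,1],
    [0,0,0,-0.004,0.06,0,1],
    [0,0,0,-0.004,0.06,0,1],
    [0.005,0,0,-0.004,0.06,0,1],
    [0,0,0,0,0,0,1],
    [0,0,0,0,0,0,1]
  ]
}}

```text
t: 2.65
eef_pos: [0.5033, 0.404, 0.2308]
ee_rot: [3.133, -0.0, -2.27]
force: [-0.8, 0.2, -0.4]
width: 0.0875
```

```bash
cat >> h.py <<'E'
from scipy.spatial.transform import Rotation as Rn
def wristT(s,p):
    B=np.eye(4);B[:3,:3]=Rn.from_euler("xyz",s["ee_rot"]).as_matrix();B[:3,3]=s["eef_pos"]
    return B@p["hand_eye"]
def wrist(name):
    from station import get_state,grab_frame,camera_params
    p=camera_params("wrist");s=get_state();im,d=grab_frame("wrist");cv2.imwrite(f"pics/{name}.png",im)
    T=wristT(s,p);return s,p,im,d,T,cloud(p,d,T)
E
python3 - <<'E'
from h import *
s,p,im,d,T,C=wrist("w1")
print(s["eef_pos"],s["ee_rot"])
np.save("pics/w1.npy",C)
P=C[:330].reshape(-1,3);P=P[np.hypot(P[:,0]-.507,P[:,1]-.389)<.09]
G=P[(P[:,2]>.028)&(P[:,2]<.06)];t=G[G[:,2]>.045]
print(len(G),G.mean(0),len(t),t.mean(0) if len(t) else 0, np.histogram(P[:,2],bins=np.arange(-.01,.07,.005)))
D=P[(P[:,2]>.011)&(P[:,2]<.021)];print(cv2.minEnclosingCircle(D[:,:2].astype(np.float32)))
E
```

```text
[0.50331275 0.40403545 0.23076231] [ 3.13308045e+00 -7.74089693e-05 -2.26983625e+00]
322 [0.50710429 0.38867929 0.04718694] 275 [0.50771869 0.38925931 0.04900179] (array([    0, 11543,  2184,     0,  5301,  8252,    13,    13,    15,
          15,    14,   249,    26,     0,     0]), array([-0.01 , -0.005,  0.   ,  0.005,  0.01 ,  0.015,  0.02 ,  0.025,
        0.03 ,  0.035,  0.04 ,  0.045,  0.05 ,  0.055,  0.06 ,  0.065]))
((0.5081199407577515, 0.3895573616027832), 0.06205439195036888)
```

View pics/w1.png

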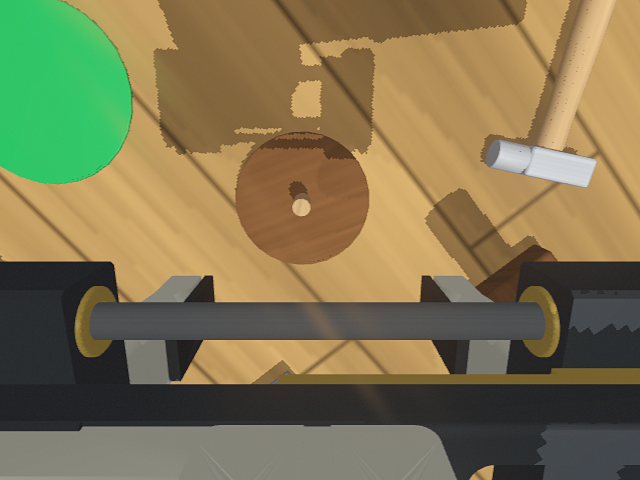

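The wrist view shows the peg at (301,207). It measures (.508,.389), which matches the stand from the fixed views. I'll descend and grip.

Call:
{"name": "play_rows", "arguments": {
  "targets": [
    [-0.0055,-0.0065,0,0.0044,-0.0147,-0.03,1],
    [0,0,0,0,0,-0.045,1],
    [0,0,0,0,0,-0.045,1],
    [0,0,0,0,0,-0.045,1],
    [0,0,0,0,0,-0.02,1],
    [0,0,0,0,0,0,1]
  ]
}}

```text
t: 3.45
eef_pos: [0.5103, 0.381, 0.0445]
ee_rot: [-3.141, 0.005, -2.278]
force: [0.7, 0.1, 1.3]
width: 0.0876
```

Call:
{"name": "play_rows", "arguments": {
  "targets": [
    [0,0,0,-0.0026,0.0083,-0.005,1],
    [0,0,0,0,0,0,1],
    [0,0,0,0,0,0,1]
  ]
}}

```text
t: 3.82
eef_pos: [0.5092, 0.3905, 0.0427]
ee_rot: [-3.141, 0.01, -2.279]
force: [-0.4, -0.5, 0.2]
width: 0.0876
```

Call:
{"name": "play_rows", "arguments": {
  "targets": [
    [-0.0076,0.0065,0,-0.0015,-0.001,-0.009,1],
    [0,0,0,0,0,0,1]
  ]
}}

```text
t: 4.08
eef_pos: [0.5077, 0.3898, 0.0341]
ee_rot: [-3.141, 0.001, -2.279]
force: [1.1, 0.1, 0.1]
width: 0.0873
```

Good alignment. Now close.

Call:
{"name": "play_rows", "arguments": {
  "targets": [
    [0,0,0,0,0,0,0],
    [0,0,0,0,0,0,0],
    [0,0,0,0,0,0,0],
    [0,0,0,0,0,0,0],
    [0,0,0,0,0,0,0]
  ],
  "grip_force": 30
}}

```text
t: 4.7
eef_pos: [0.5078, 0.3898, 0.0341]
ee_rot: [-3.141, 0.001, -2.279]
force: [-0.5, -0.1, -0.6]
width: 0.0432
```

Call:
{"name": "play_rows", "arguments": {
  "targets": [
    [0,0,0,0,0,0,0],
    [0,0,0,0,0,0,0],
    [0,0,0,0,0,0,0],
    [0,0,0,0,0,0,0],
    [0,0,0,0,0,0,0]
  ]
}}

```text
t: 5.32
eef_pos: [0.5078, 0.3899, 0.0342]
ee_rot: [-3.141, 0.001, -2.279]
force: [0.6, -0.4, 0.3]
width: 0.0151
```

Call:
{"name": "play_rows", "arguments": {
  "targets": [
    [0,0,0,0,0,0.02,0],
    [0,0,0,0,0,0.03,0],
    [0,0,0,0,0,0.03,0],
    [0,0,0,0.02,-0.036,0,0],
    [0,0,0,0.02,-0.036,0,0],
    [0,0,0,0.02,-0.036,0,0],
    [0,0,0,0.02,-0.036,0,0],
    [0,0,0,0.02,-0.036,0,0],
    [0,0,0,0.01,-0.025,0,0],
    [0,0,0,0,0,0,0],
    [0,0,0,0,0,0,0]
  ]
}}

```text
t: 6.7
eef_pos: [0.6167, 0.1768, 0.112]
ee_rot: [3.139, -0.007, -2.279]
force: [0.6, -0.2, -1.6]
width: 0.015
```

```bash
python3 - <<'E'
from station import *
from h import *
s=get_state();print(s["eef_pos"],s["ee_rot"],s["width"],s["force"])
s,p,im,d,T,C=wrist("w2")
for n in("scene","side"):
  im,d=grab_frame(n);cv2.imwrite(f"pics/{n}2.png",im);P=cloud(camera_params(n),d).reshape(-1,3)
  c=s["eef_pos"][:2];P=P[np.hypot(*(P[:,:2]-c).T)<.09]
  D=P[(P[:,2]>.055)&(P[:,2]<.115)];print(n,len(D),cv2.minEnclosingCircle(D[:,:2].astype(np.float32)),np.histogram(P[:,2],bins=np.arange(-.01,.16,.01))[0])
E
```

```text
[0.61670317 0.17679016 0.11204903] [ 3.13918355 -0.00689504 -2.27931333] 0.014998399608864519 [ 0.63850023 -0.18700803 -1.58455322]
scene 1497 ((0.6191561818122864, 0.17779108881950378), 0.062196794897317886) [ 528 1900    0    0    0    0    0    0   42  207 1168   48   64   41
   19   16]
side 1150 ((0.6130102872848511, 0.17729337513446808), 0.06358864158391953) [ 518 2199    3    0    0    0    0    0   16  187  947    0    0    0
    0    0]
```

View pics/w2.png

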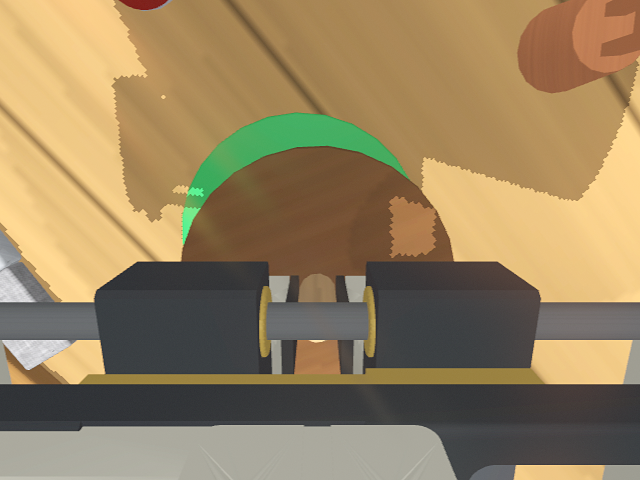

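View pics/side2.png

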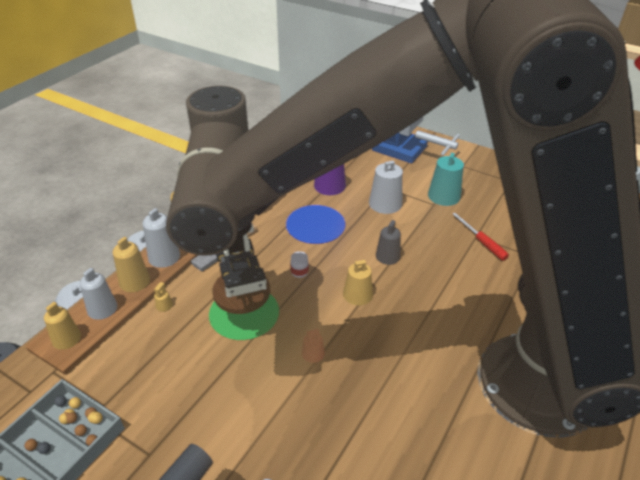

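```bash
python3 - <<'E'
from station import *
from h import *
im=cv2.imread("pics/w2.png");p=camera_params("wrist")
s={"eef_pos":np.array([.6167,.1768,.11205]),"ee_rot":[3.13918,-.0069,-2.27931]};T=wristT(s,p)
m=cv2.inRange(cv2.cvtColor(im,cv2.COLOR_BGR2HSV),(50,80,40),(85,255,255))
m[:, :]=cv2.morphologyEx(m,cv2.MORPH_CLOSE,np.ones((5,5)))
tops=[(u,np.nonzero(m[:,u])[0][0]) for u in range(215,400) if m[:,u].any()]
G=np.array([rayplane(p,q,.004,T)[:2] for q in tops]);r=fitc(G,.08);print("wrist",r.x,np.abs(r.fun).max())
for n in("scene","side"):
  im=cv2.imread(f"pics/{n}0.png");m=cv2.inRange(cv2.cvtColor(im,cv2.COLOR_BGR2HSV),(45,120,60),(80,255,255));p=camera_params(n)
  c=max(cv2.findContours(m,0,1)[0],key=cv2.contourArea);G=np.array([rayplane(p,q,.004)[:2] for q in c[:,0]]);print(n,fitc(G,.08).x,cv2.contourArea(c),G.min(0),G.max(0))
E
```

```text
wrist [0.62486719 0.16971405] 0.0005411096082973688
scene [0.62566579 0.16909176] 2904.0 [0.54754175 0.09127887] [0.70378823 0.24783924]
side [0.62612377 0.17091959] 2528.0 [0.54741562 0.09364381] [0.69625675 0.24458145]
```

Call:
{"name": "play_rows", "arguments": {
  "targets": [
    [0.0037,-0.0064,0,0.0086,-0.007,-0.02,0],
    [0,0,0,0,0,-0.025,0],
    [0,0,0,0,0,-0.015,0],
    [0,0,0,0,0,0,0],
    [0,0,0,0,0,0,0]
  ]
}}

```text
t: 7.48
eef_pos: [0.6255, 0.1745, 0.0525]
ee_rot: [-3.14, 0.003, -2.272]
force: [0.1, 0.3, -1.7]
width: 0.0151
```

Call:
{"name": "play_rows", "arguments": {
  "targets": [
    [-0.003,0.001,0,-0.0002,-0.0047,-0.008,0],
    [0,0,0,0,0,0,0],
    [0,0,0,0,0,0,0]
  ]
}}

```text
t: 7.85
eef_pos: [0.6261, 0.17, 0.0457]
ee_rot: [-3.138, 0.003, -2.272]
force: [-0.8, -0.0, -2.9]
width: 0.015
```

Call:
{"name": "play_rows", "arguments": {
  "targets": [
    [0,0.0047,0,-0.0007,-0.0002,-0.005,0],
    [0,0,0,0,0,-0.001,0],
    [0,0,0,0,0,0,0]
  ]
}}

```text
t: 8.22
eef_pos: [0.6256, 0.1698, 0.0396]
ee_rot: [-3.141, -0.0, -2.272]
force: [0.3, 0.2, -1.8]
width: 0.0151
```

Call:
{"name": "play_rows", "arguments": {
  "targets": [
    [0,0,0,-0.0002,0,-0.0012,0],
    [0,0,0,0,0,-0.0005,0],
    [0,0,0,0,0,0,0]
  ]
}}

```text
t: 8.6
eef_pos: [0.6254, 0.1698, 0.0382]
ee_rot: [-3.141, 0.0, -2.272]
force: [0.2, -0.4, -2.8]
width: 0.0155
```

Call:
{"name": "play_rows", "arguments": {
  "targets": [
    [0,0,0,0,0,-0.001,0],
    [0,0,0,0,0,0,0],
    [0,0,0,0,0,0,0]
  ]
}}

```text
t: 8.98
eef_pos: [0.6256, 0.17, 0.0382]
ee_rot: [-3.141, 0.001, -2.272]
force: [-0.4, -0.4, -1.8]
width: 0.0155
```

Call:
{"name": "play_rows", "arguments": {
  "targets": [
    [0,0,0,0,0,0,0.5],
    [0,0,0,0,0,0,0.5],
    [0,0,0,0,0,0,0.5],
    [0,0,0,0,0,0,0.5],
    [0,0,0,0,0,0,0.5],
    [0,0,0,0,0,0.03,0.5],
    [0,0,0,0,0,0.04,0.5],
    [0,0,0,-0.03,0,0.04,1],
    [0,0,0,-0.05,0,0.04,1],
    [0,0,0,-0.05,0,0,1],
    [0,0,0,0,0,0,1],
    [0,0,0,0,0,0,1]
  ]
}}

```text
t: 10.48
eef_pos: [0.4937, 0.1698, 0.1915]
ee_rot: [-3.141, 0.003, -2.272]
force: [1.0, 0.8, 0.2]
width: 0.0857
```

```bash
cat > stand.py <<'E'
from station import *
from h import *
import sys
s,p,im,d,T,C=wrist(sys.argv[1])
print(s["eef_pos"],s["ee_rot"],s["force"])
P=C[:262].reshape(-1,3);P=P[np.hypot(P[:,0]-.6255,P[:,1]-.17)<.09]
D=P[(P[:,2]>.013)&(P[:,2]<.027)];t=P[(P[:,2]>.046)&(P[:,2]<.062)]
print(len(D),cv2.minEnclosingCircle(D[:,:2].astype(np.float32)) if len(D) else 0,D[:,2].mean(),len(t),t.mean(0) if len(t) else 0)
A=np.c_[D[:,:2],np.ones(len(D))];print("tilt",np.linalg.lstsq(A,D[:,2],rcond=None)[0])
m=cv2.inRange(cv2.cvtColor(im,cv2.COLOR_BGR2HSV),(50,80,40),(85,255,255));cs=[c for c in cv2.findContours(m,0,1)[0] if cv2.contourArea(c)>300]
if cs:
  G=np.array([rayplane(p,q,.004,T)[:2] for c in cs for q in c[:,0] if q[1]<255]);G=G[np.hypot(*(G-[.6255,.17]).T)>.072];r=fitc(G,.08);print("mat",r.x,np.median(abs(r.fun)))
E
python3 stand.py w3
```

```text
[0.49373422 0.16977814 0.19147665] [-3.14056404e+00  2.77067333e-03 -2.27156876e+00] [0.99402095 0.81141368 0.21063879]
1172 ((0.5947283506393433, 0.13374538719654083), 0.03915685415267944) 0.018613650898318023 0 0
tilt [ 0.07578276  0.06894607 -0.03500658]
mat [0.62398072 0.16971729] 0.0002423928150159793
```

View pics/w3.png

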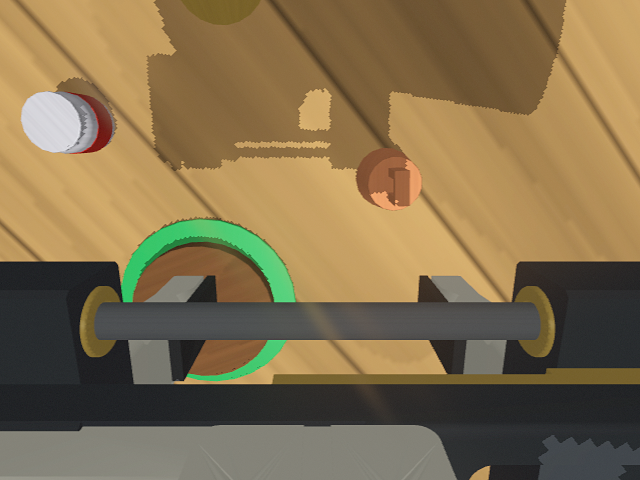

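```bash
cat > bell.py <<'E'
from station import *
from h import *
import sys
def meas(C,c,h,rc):
    P=C[:262].reshape(-1,3)
    P=P[np.hypot(*(P[:,:2]-c).T)<rc+.02]
    K=P[(P[:,2]>h-.004)&(P[:,2]<h+.004)&(np.hypot(*(P[:,:2]-c).T)<rc+.006)]
    t=P[(P[:,2]>h+.02)&(P[:,2]<h+.032)]
    print("crown",len(K),cv2.minEnclosingCircle(K[:,:2].astype(np.float32)) if len(K) else 0,"z",np.median(K[:,2]) if len(K) else 0)
    if len(t)>5:
        w,v=np.linalg.eigh(np.cov(t[:,:2].T));r=cv2.minAreaRect((t[:,:2]*1000).astype(np.float32))
        print("strap top",len(t),t.mean(0),"minrect",r,"pca",np.degrees(np.arctan2(v[1,1],v[0,1])))
if __name__=="__main__":
    s,p,im,d,T,C=wrist(sys.argv[1]);print(s["eef_pos"],s["ee_rot"],s["force"])
    meas(C,np.array([float(sys.argv[2]),float(sys.argv[3])]),float(sys.argv[4]),float(sys.argv[5]))
E
python3 bell.py w4 .429 .181 .046 .02
python3 - <<'E'
from station import *
from h import *
for n in("scene","side"):
  im,d=grab_frame(n);cv2.imwrite(f"pics/{n}3.png",im);P=cloud(camera_params(n),d).reshape(-1,3);P=P[np.hypot(P[:,0]-.6255,P[:,1]-.17)<.09]
  D=P[(P[:,2]>.013)&(P[:,2]<.027)];D=D[np.hypot(D[:,0]-.6255,D[:,1]-.17)<.07];t=P[(P[:,2]>.046)&(P[:,2]<.062)]
  print(n,len(D),cv2.minEnclosingCircle(D[:,:2].astype(np.float32)),"z",np.median(D[:,2]),"peg",t.mean(0),len(t))
E
```

```text
[0.49367282 0.16956783 0.19120075] [-3.14087544e+00  2.10254405e-03 -2.27212483e+00] [-0.19915312 -0.06768562 -0.30693368]
crown 1611 ((0.4306805431842804, 0.1818423718214035), 0.02035130187869072) z 0.045086582142623066
strap top 608 [0.43082296 0.18147953 0.0707993 ] minrect ((430.7363586425781, 181.91880798339844), (24.008939743041992, 10.585190773010254), 52.29362869262695) pca 52.067068422535755
scene 1840 ((0.6277389526367188, 0.16996906697750092), 0.06331838667392731) z 0.01868374933952771 peg [0.62853569 0.16932628 0.05151655] 41
side 1771 ((0.6210743188858032, 0.16820764541625977), 0.06430494040250778) z 0.019777438666117586 peg [0.62141408 0.16977542 0.05245422] 43
```

View pics/scene3.png

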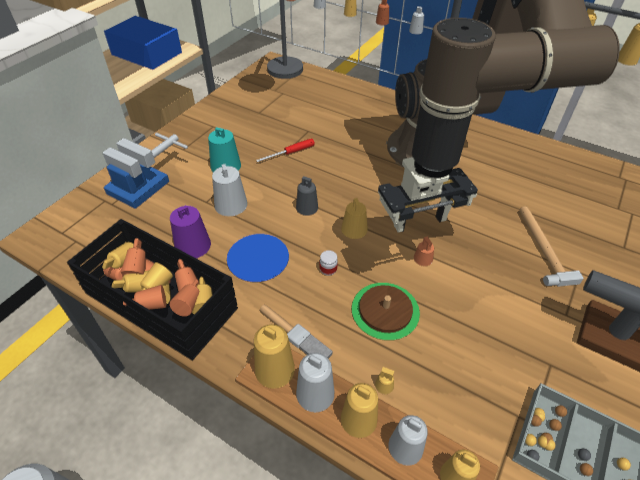

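Call:
{"name": "play_rows", "arguments": {
  "targets": [
    [0,0,0.038,-0.032,0.006,-0.01,1],
    [0,0,0,-0.031,0.006,-0.01,1],
    [0,0,0,0,0,-0.04,1],
    [0,0,0,0,0,-0.03,1],
    [0,0,0,0,0,0,1],
    [0,0,0,0,0,0,1]
  ]
}}

```text
t: 11.42
eef_pos: [0.4326, 0.1817, 0.0966]
ee_rot: [-3.14, -0.003, -2.237]
force: [-0.2, 0.8, 0.7]
width: 0.0875
```

Call:
{"name": "play_rows", "arguments": {
  "targets": [
    [0.003,-0.001,0,-0.0019,0,-0.015,1],
    [0,0,0,0,0,-0.015,1],
    [0,0,0,0,0,-0.006,1],
    [0,0,0,0,0,0,1]
  ]
}}

```text
t: 11.92
eef_pos: [0.4342, 0.184, 0.0641]
ee_rot: [-3.14, 0.007, -2.238]
force: [-0.2, -0.4, 1.2]
width: 0.0878
```

Call:
{"name": "play_rows", "arguments": {
  "targets": [
    [-0.0055,0.0045,0,-0.0035,-0.0022,-0.002,1],
    [0,0,0,0,0,-0.002,1],
    [0,0,0,0,0,0,1]
  ]
}}

```text
t: 12.3
eef_pos: [0.4313, 0.1823, 0.0614]
ee_rot: [-3.14, 0.001, -2.238]
force: [-0.7, 0.8, -1.0]
width: 0.0875
```

Call:
{"name": "play_rows", "arguments": {
  "targets": [
    [0,0,0,-0.0006,-0.0005,-0.0022,0.5],
    [0,0,0,0,0,0,0],
    [0,0,0,0,0,0,0],
    [0,0,0,0,0,0,0],
    [0,0,0,0,0,0,0],
    [0,0,0,0,0,0,0],
    [0,0,0,0,0,0,0],
    [0,0,0,0,0,0,0],
    [0,0,0,0,0,0,0],
    [0,0,0,0,0,0,0],
    [0,0,0,0,0,0,0]
  ]
}}

```text
t: 13.68
eef_pos: [0.4307, 0.1819, 0.0591]
ee_rot: [-3.14, 0.002, -2.237]
force: [0.6, -0.3, -0.4]
width: 0.0096
```

Call:
{"name": "play_rows", "arguments": {
  "targets": [
    [0,0,0,0,0,0.02,0],
    [0,0,0,0,0,0.035,0],
    [0,0,0,0,0,0.035,0],
    [0,0,0,0.04,-0.003,0,0],
    [0,0,0,0.05,-0.003,0,0],
    [0,0,0,0.05,-0.003,0,0],
    [0,0,0,0.045,-0.003,0,0],
    [0,0,0,0,0,0,0],
    [0,0,0,0,0,0,0]
  ]
}}

```text
t: 14.8
eef_pos: [0.6194, 0.1678, 0.1507]
ee_rot: [-3.141, -0.001, -2.236]
force: [0.4, 0.5, -1.2]
width: 0.0096
```

```bash
python3 - <<'E'
from station import *
from h import *
s,p,im,d,T,C=wrist("w5");print(s["eef_pos"],s["ee_rot"],s["width"])
for n in("scene","side"):
  im,d=grab_frame(n);cv2.imwrite(f"pics/{n}5.png",im)
b=[cv2.resize(cv2.imread(f"pics/{n}5.png")[v-70:v+70,u-70:u+70],(390,390)) for n,u,v in(("scene",385,275),("side",245,285))]
cv2.imwrite("pics/c5.png",np.hstack(b))
E
```

```text
[0.61941012 0.16777157 0.15067454] [-3.14112019e+00 -1.07110950e-03 -2.23642264e+00] 0.009627266530923093
```

View pics/c5.png

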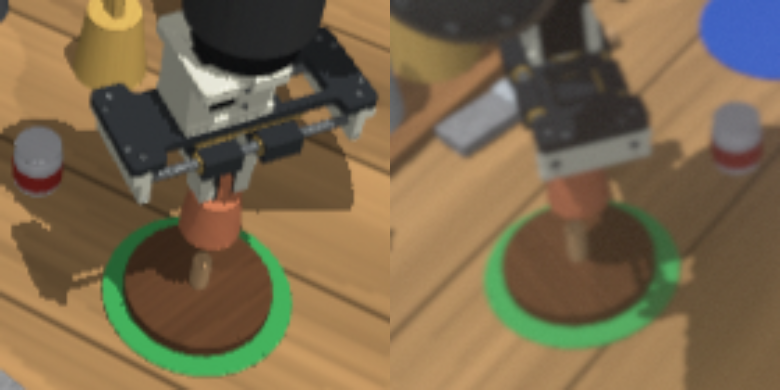

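Call:
{"name": "play_rows", "arguments": {
  "targets": [
    [0,0,0,0.0056,0.0019,-0.015,0],
    [0,0,0,0,0,0,0],
    [0,0,0,0,0,0,0]
  ]
}}

```text
t: 15.32
eef_pos: [0.6239, 0.171, 0.1362]
ee_rot: [-3.14, 0.001, -2.234]
force: [-0.2, 0.1, -0.9]
width: 0.0094
```

Call:
{"name": "play_rows", "arguments": {
  "targets": [
    [0,0,0,0.0011,-0.0013,-0.015,0],
    [0,0,0,0,0,-0.015,0],
    [0,0,0,0,0,-0.008,0],
    [0,0,0,0,0,0,0]
  ]
}}

```text
t: 15.82
eef_pos: [0.6244, 0.1693, 0.0947]
ee_rot: [-3.141, -0.0, -2.234]
force: [1.2, -0.1, -1.1]
width: 0.0098
```

Call:
{"name": "play_rows", "arguments": {
  "targets": [
    [0,0,0,0.0006,0.0004,-0.007,0],
    [0,0,0,0,0,-0.004,0],
    [0,0,0,0,0,0,0]
  ]
}}

```text
t: 16.2
eef_pos: [0.6254, 0.1699, 0.0834]
ee_rot: [-3.141, 0.0, -2.234]
force: [0.2, 0.6, -0.7]
width: 0.0099
```

Call:
{"name": "play_rows", "arguments": {
  "targets": [
    [0,0,0,-0.0004,-0.0002,-0.002,0],
    [0,0,0,0,0,-0.001,0],
    [0,0,0,0,0,-0.001,0],
    [0,0,0,0,0,-0.001,0],
    [0,0,0,0,0,0,0]
  ]
}}

```text
t: 16.82
eef_pos: [0.6255, 0.1699, 0.0792]
ee_rot: [-3.14, 0.002, -2.233]
force: [-1.3, -0.5, -0.2]
width: 0.0095
```

Call:
{"name": "play_rows", "arguments": {
  "targets": [
    [0,0,0,0,0,-0.001,0],
    [0,0,0,0,0,-0.0005,0],
    [0,0,0,0,0,0,0]
  ]
}}

```text
t: 17.2
eef_pos: [0.6255, 0.1699, 0.0791]
ee_rot: [-3.139, 0.002, -2.233]
force: [-0.5, 0.7, 0.3]
width: 0.0099
```

Call:
{"name": "play_rows", "arguments": {
  "targets": [
    [0,0,0,0,0,0,0.4],
    [0,0,0,0,0,0,0.4],
    [0,0,0,0,0,0,0.4],
    [0,0,0,0,0,0,0.4],
    [0,0,0,0,0,0,0.4],
    [0,0,0,0,0,0.02,0.4],
    [0,0,0,0,0,0.04,0.4],
    [0,0,0,0,0,0.05,1],
    [0,0,0,-0.03,-0.03,0.05,1],
    [0,0,0,-0.05,-0.05,0,1],
    [0,0,0,-0.04,-0.04,0,1],
    [0,0,0,0,0,0,1]
  ]
}}

```text
t: 18.7
eef_pos: [0.5087, 0.0536, 0.2394]
ee_rot: [-3.138, 0.002, -2.232]
force: [0.4, 1.0, 0.9]
width: 0.0795
```

```bash
python3 bell.py w6 .4305 -.020 .079 .026; python3 - <<'E'
from station import *
from h import *
for n in("scene","side"):
  im,d=grab_frame(n);cv2.imwrite(f"pics/{n}6.png",im);C=cloud(camera_params(n),d);P=C.reshape(-1,3);c=np.array([.625,.1697])
  S=P[(np.hypot(*(P[:,:2]-c).T)<.037)&(P[:,2]>.028)&(P[:,2]<.062)]
  r=least_squares(lambda q:np.hypot(S[:,0]-q[0],S[:,1]-q[1])-(.025-.005*(S[:,2]-.02)/.046),c,loss="soft_l1",f_scale=.002)
  t=P[(np.hypot(*(P[:,:2]-c).T)<.03)&(P[:,2]>.07)&(P[:,2]<.11)]
  print(n,len(S),r.x,"top",t[:,2].max() if len(t) else 0)
b=[cv2.resize(cv2.imread(f"pics/{n}6.png")[v-70:v+70,u-70:u+70],(390,390)) for n,u,v in(("scene",385,290),("side",245,300))]
cv2.imwrite("pics/c6.png",np.hstack(b))
E
```

```text
[0.50874133 0.05355974 0.23937396] [-3.13835364e+00  1.83396952e-03 -2.23218617e+00] [0.3550095  1.00346497 0.91777138]
crown 3638 ((0.432403028011322, -0.019061105325818062), 0.026333201676607132) z 0.07796139426497714
strap top 599 [ 0.43222574 -0.01900771  0.10388263] minrect ((432.05804443359375, -19.10601234436035), (24.25214958190918, 10.052608489990234), 47.303550720214844) pca 47.15095102054712
scene 214 [0.62591094 0.16927697] top 0.09597278548008648
side 245 [0.62307221 0.16782975] top 0.09471127034276672
```

View pics/c6.png

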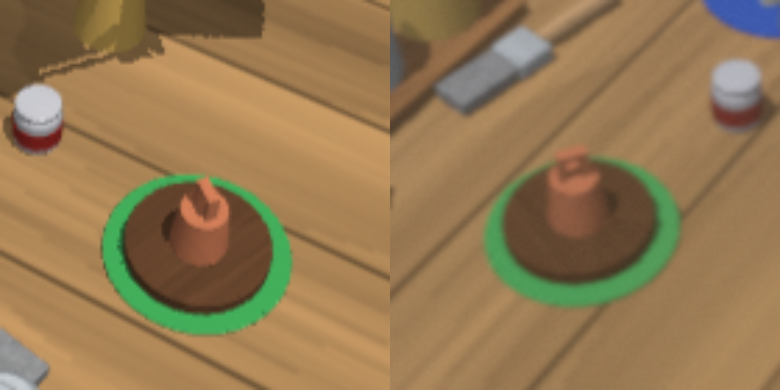

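View pics/w6.png

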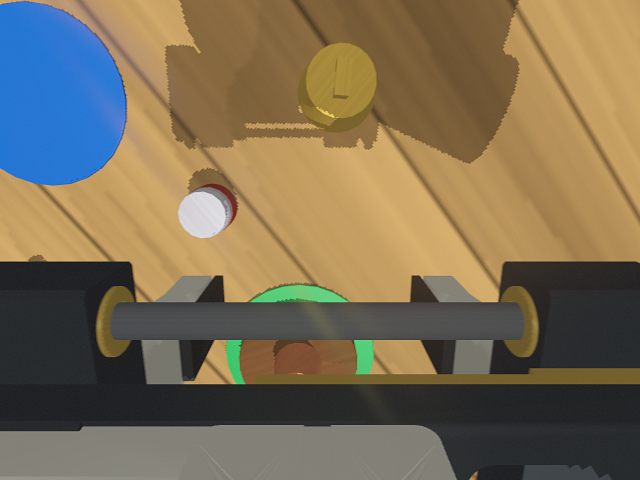

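Call:
{"name": "play_rows", "arguments": {
  "targets": [
    [0,0,-0.085,-0.027,-0.025,-0.02,1],
    [0,0,0,-0.027,-0.025,-0.025,1],
    [0,0,0,-0.022,-0.022,-0.025,1],
    [0,0,0,0,0,0,1],
    [0,0,0,0,0,0,1]
  ]
}}

```text
t: 19.48
eef_pos: [0.4377, -0.0144, 0.1654]
ee_rot: [-3.139, -0.001, -2.315]
force: [1.0, 0.2, 0.5]
width: 0.0876
```

```bash
python3 bell.py w7 .4315 -.020 .079 .026
```

```text
[ 0.43774338 -0.01438556  0.16543419] [-3.13873130e+00 -1.29878597e-03 -2.31517570e+00] [0.98722754 0.176707   0.51352724]
crown 4201 ((0.4319419264793396, -0.01952584646642208), 0.02646627090871334) z 0.07794354191378827
strap top 681 [ 0.43038358 -0.02093958  0.10379038] minrect ((430.63702392578125, -20.57099151611328), (20.776275634765625, 9.365663528442383), 47.230892181396484) pca 47.678386675176355
```

Call:
{"name": "play_rows", "arguments": {
  "targets": [
    [0.0018,0.0019,0,-0.0062,-0.0053,-0.02,1],
    [0,0,0,0,0,-0.02,1],
    [0,0,0,0,0,-0.01,1],
    [0,0,0,0,0,0,1]
  ]
}}

```text
t: 20.02
eef_pos: [0.4359, -0.0168, 0.1157]
ee_rot: [-3.14, 0.002, -2.312]
force: [-0.3, -0.2, 0.1]
width: 0.0875
```

Call:
{"name": "play_rows", "arguments": {
  "targets": [
    [0,0,0,-0.0044,-0.0029,-0.008,1],
    [0,0,0,0,0,-0.008,1],
    [0,0,0,0,0,0,1]
  ]
}}

```text
t: 20.4
eef_pos: [0.4322, -0.0193, 0.0998]
ee_rot: [-3.139, 0.003, -2.312]
force: [0.5, 0.6, 0.7]
width: 0.088
```

Call:
{"name": "play_rows", "arguments": {
  "targets": [
    [0,0.004,0,-0.0007,-0.0004,-0.007,1],
    [0,0,0,0,0,0,1],
    [0,0,0,0,0,0,1]
  ]
}}

```text
t: 20.78
eef_pos: [0.4318, -0.0197, 0.0927]
ee_rot: [-3.141, 0.001, -2.312]
force: [0.4, 0.1, 0.1]
width: 0.0877
```

Call:
{"name": "play_rows", "arguments": {
  "targets": [
    [0,0,0,0,0,-0.0005,0],
    [0,0,0,0,0,0,0],
    [0,0,0,0,0,0,0],
    [0,0,0,0,0,0,0],
    [0,0,0,0,0,0,0],
    [0,0,0,0,0,0,0],
    [0,0,0,0,0,0,0],
    [0,0,0,0,0,0,0],
    [0,0,0,0,0,0,0],
    [0,0,0,0,0,0,0],
    [0,0,0,0,0,0,0]
  ],
  "grip_force": 35
}}

```text
t: 22.15
eef_pos: [0.4321, -0.0198, 0.0925]
ee_rot: [-3.141, 0.001, -2.312]
force: [0.2, -0.3, -0.3]
width: 0.0097
```

Call:
{"name": "play_rows", "arguments": {
  "targets": [
    [0,0,0,0,0,0.02,0],
    [0,0,0,0,0,0.04,0],
    [0,0,0,0,0,0.04,0],
    [0,0,0,0,0,0.03,0],
    [0,0,0,0.035,0.035,0,0],
    [0,0,0,0.04,0.04,0,0],
    [0,0,0,0.04,0.04,0,0],
    [0,0,0,0.04,0.04,0,0],
    [0,0,0,0.033,0.03,0,0],
    [0,0,0,0,0,0,0],
    [0,0,0,0,0,0,0]
  ]
}}

```text
t: 23.52
eef_pos: [0.6185, 0.1704, 0.22]
ee_rot: [3.133, -0.008, -2.315]
force: [0.1, -0.4, -3.5]
width: 0.0097
```

```bash
cat > held.py <<'E'
from station import *
from h import *
import sys
# name, r0,r1,h mm, TCP height above rim m
nm,r0,r1,h,off=sys.argv[1],*map(float,sys.argv[2:6])
r0/=1e3;r1/=1e3;h/=1e3
s=get_state();c0=s["eef_pos"][:2];zr=s["eef_pos"][2]-off;print(s["eef_pos"],s["ee_rot"],s["force"],s["width"],"rim z",zr)
b=[]
for n,u,v in(("scene",385,260),("side",245,270)):
  im,d=grab_frame(n);P=cloud(camera_params(n),d).reshape(-1,3)
  c=c0
  for i in range(3):
    S=P[(np.hypot(*(P[:,:2]-c).T)<r0+.01)&(P[:,2]>zr+.008)&(P[:,2]<zr+h-.01)]
    if len(S)<20: break
    r=least_squares(lambda q:np.hypot(S[:,0]-q[0]-q[2]*(S[:,2]-zr),S[:,1]-q[1]-q[3]*(S[:,2]-zr))-(r0+(r1-r0)*(S[:,2]-zr)/h),[*c,0,0],loss="soft_l1",f_scale=.002);c=r.x[:2]+r.x[2:]*.0
  print(n,len(S),"axis at rim",r.x[:2].round(4),"slope",r.x[2:].round(3),np.median(abs(r.fun)))
  b.append(cv2.resize(im[v-90:v+90,u-90:u+90],(390,390)))
cv2.imwrite(f"pics/{nm}.png",np.hstack(b))
E
python3 held.py c7 36 26 79 .0925
```

```text
[0.6185114  0.17044653 0.22002371] [ 3.13327823 -0.00804667 -2.31504733] [ 0.14451417 -0.40738738 -3.51810421] 0.009653522798290771 rim z 0.12752370885717995
scene 654 axis at rim [0.6178 0.1699] slope [0.016 0.003] 0.0006594200503550109
side 768 axis at rim [0.6147 0.1684] slope [ 0.018 -0.002] 0.0008435521791183894
```

View pics/c7.png

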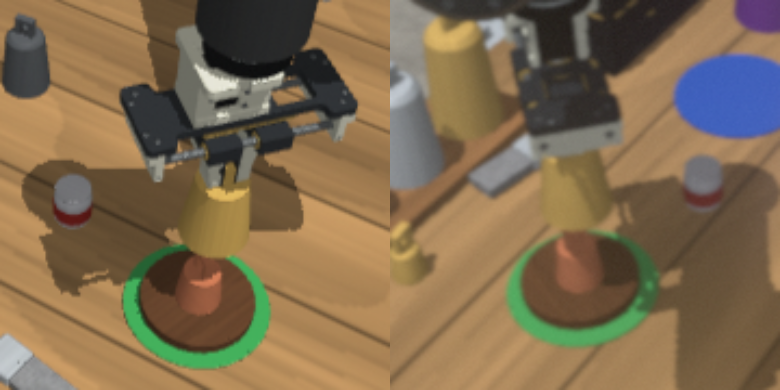

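Call:
{"name": "play_rows", "arguments": {
  "targets": [
    [0,-0.0115,0,0.0071,-0.0006,0,0],
    [0,0,0,0,0,0,0],
    [0,0,0,0,0,0,0]
  ]
}}

```text
t: 24.0
eef_pos: [0.6252, 0.1681, 0.222]
ee_rot: [-3.14, 0.003, -2.317]
force: [0.7, 0.1, -3.2]
width: 0.0093
```

Call:
{"name": "play_rows", "arguments": {
  "targets": [
    [-0.001,0.003,0,0.0003,0.0016,-0.01,0],
    [0,0,0,0,0,-0.01,0],
    [0,0,0,0,0,0,0]
  ]
}}

```text
t: 24.38
eef_pos: [0.625, 0.1695, 0.2004]
ee_rot: [3.141, -0.0, -2.317]
force: [-1.2, -0.7, -2.8]
width: 0.0095
```

Call:
{"name": "play_rows", "arguments": {
  "targets": [
    [0,0,0,0.0003,0.0003,-0.01,0],
    [0,0,0,0,0,-0.01,0],
    [0,0,0,0,0,-0.005,0],
    [0,0,0,0,0,0,0]
  ]
}}

```text
t: 24.88
eef_pos: [0.6252, 0.1698, 0.1729]
ee_rot: [3.141, -0.001, -2.317]
force: [0.1, 0.1, -2.1]
width: 0.0096
```

Call:
{"name": "play_rows", "arguments": {
  "targets": [
    [0,0,0,0.0001,0,-0.01,0],
    [0,0,0,0,0,-0.01,0],
    [0,0,0,0,0,-0.01,0],
    [0,0,0,0,0,-0.005,0],
    [0,0,0,0,0,0,0]
  ]
}}

```text
t: 25.5
eef_pos: [0.6253, 0.1698, 0.1355]
ee_rot: [3.141, -0.001, -2.317]
force: [0.1, 0.8, -3.2]
width: 0.0099
```

Call:
{"name": "play_rows", "arguments": {
  "targets": [
    [0,0,0,0,0,-0.01,0],
    [0,0,0,0,0,-0.007,0],
    [0,0,0,0,0,-0.003,0],
    [0,0,0,0,0,0,0]
  ]
}}

```text
t: 26.0
eef_pos: [0.6255, 0.1699, 0.1144]
ee_rot: [3.141, -0.001, -2.317]
force: [0.7, 0.0, -3.5]
width: 0.0096
```

Call:
{"name": "play_rows", "arguments": {
  "targets": [
    [0,0,0,-0.0003,-0.0001,-0.001,0],
    [0,0,0,0,0,-0.001,0],
    [0,0,0,0,0,-0.001,0],
    [0,0,0,0,0,0,0]
  ]
}}

```text
t: 26.5
eef_pos: [0.6257, 0.1699, 0.1126]
ee_rot: [-3.141, 0.001, -2.316]
force: [-1.5, -1.1, -2.4]
width: 0.0096
```

Call:
{"name": "play_rows", "arguments": {
  "targets": [
    [0,0,0,0,0,-0.001,0],
    [0,0,0,0,0,-0.001,0],
    [0,0,0,0,0,0,0]
  ]
}}

```text
t: 26.88
eef_pos: [0.6259, 0.17, 0.1125]
ee_rot: [-3.14, 0.002, -2.316]
force: [-2.1, -0.0, -0.2]
width: 0.0098
```

Call:
{"name": "play_rows", "arguments": {
  "targets": [
    [0,0,0,0,0,0,0.4],
    [0,0,0,0,0,0,0.4],
    [0,0,0,0,0,0,0.4],
    [0,0,0,0,0,0,0.4],
    [0,0,0,0,0,0,0.4],
    [0,0,0,0,0,0.03,0.4],
    [0,0,0,0,0,0.05,0.4],
    [0,0,0,0,0,0.05,1],
    [0,0,0,-0.01,-0.04,0.02,1],
    [0,0,0,-0.01,-0.06,0,1],
    [0,0,0,-0.01,-0.06,0,1],
    [0,0,0,-0.01,-0.06,0,1]
  ]
}}

```text
t: 28.38
eef_pos: [0.5856, -0.0519, 0.2667]
ee_rot: [-3.138, 0.003, -2.309]
force: [-0.1, -0.8, 1.2]
width: 0.0792
```

Call:
{"name": "play_rows", "arguments": {
  "targets": [
    [0,0,0,-0.01,-0.06,0,1],
    [0,0,0,-0.01,-0.06,0,1],
    [0,0,0,-0.01,-0.06,0,1],
    [0,0,0,-0.01,-0.06,0,1],
    [0,0,0,0,0,0,1],
    [0,0,0,0,0,0,1]
  ]
}}

```text
t: 29.12
eef_pos: [0.5418, -0.3026, 0.2675]
ee_rot: [-3.136, 0.004, -2.313]
force: [-0.1, 0.6, -0.2]
width: 0.088
```

```bash
python3 bell.py w8 .5315 -.3655 .112 .036; python3 - <<'E'
from station import *
from h import *
b=[]
for n,u,v in(("scene",385,280),("side",245,290)):
  im,d=grab_frame(n);P=cloud(camera_params(n),d).reshape(-1,3);c=np.array([.625,.1697])
  for i in range(3):
    S=P[(np.hypot(*(P[:,:2]-c[:2]).T)<.046)&(P[:,2]>.028)&(P[:,2]<.09)]
    r=least_squares(lambda q:np.hypot(S[:,0]-q[0],S[:,1]-q[1])-(.036-.010*(S[:,2]-.02)/.079),c,loss="soft_l1",f_scale=.002);c=r.x
  t=P[(np.hypot(*(P[:,:2]-c).T)<.03)&(P[:,2]>.11)&(P[:,2]<.15)]
  print(n,len(S),c,"top",t[:,2].max())
  b.append(cv2.resize(im[v-70:v+70,u-70:u+70],(390,390)))
cv2.imwrite("pics/c8.png",np.hstack(b))
E
```

```text
[ 0.54179743 -0.30260898  0.26745576] [-3.13606605  0.00424351 -2.31337951] [-0.09423238  0.55040077 -0.16386706]
crown 6755 ((0.532843291759491, -0.36456990242004395), 0.0362706184387207) z 0.11086872705043349
strap top 548 [ 0.53260624 -0.36448191  0.13672606] minrect ((532.8101196289062, -364.44342041015625), (23.931438446044922, 10.252135276794434), 50.7982177734375) pca 50.17015148382594
scene 569 [0.62608559 0.16931849] top 0.12796379687299198
side 656 [0.62333312 0.16772686] top 0.12796562080133633
```

View pics/c8.png

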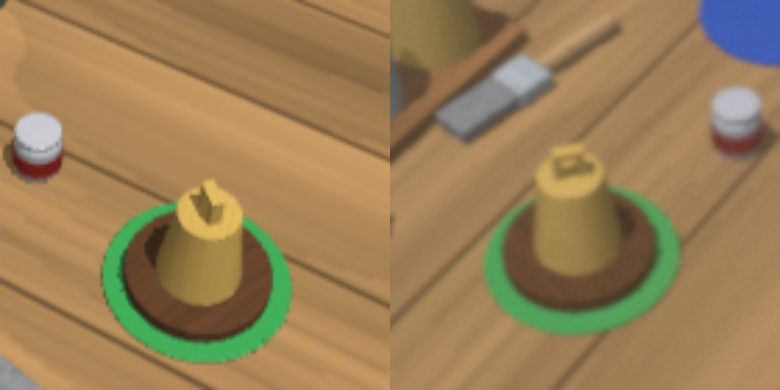

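View pics/w8.png

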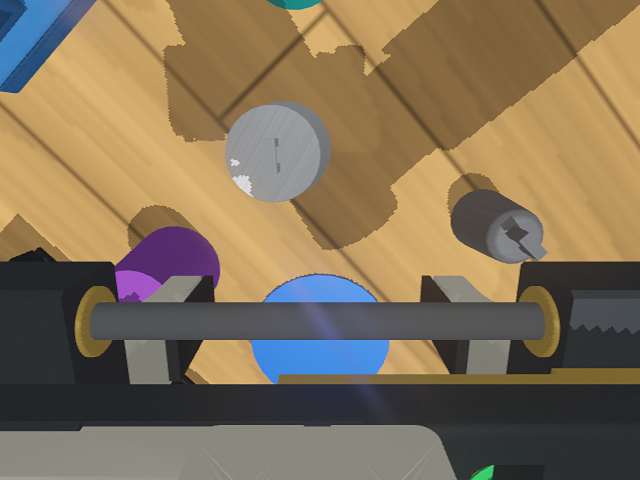

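Call:
{"name": "play_rows", "arguments": {
  "targets": [
    [0.0007,0.0067,0.05,-0.005,-0.031,-0.02,1],
    [0,0,0,-0.005,-0.031,-0.025,1],
    [0,0,0,0,0,-0.025,1],
    [0,0,0,0,0,0,1],
    [0,0,0,0,0,0,1]
  ]
}}

```text
t: 29.9
eef_pos: [0.5362, -0.3591, 0.1989]
ee_rot: [-3.137, 0.002, -2.248]
force: [0.4, 0.5, 0.9]
width: 0.0878
```

```bash
python3 bell.py w9 .532 -.365 .112 .036
```

```text
[ 0.53620331 -0.35908779  0.19887011] [-3.13727537e+00  1.81311372e-03 -2.24834103e+00] [0.40559256 0.49012391 0.86384713]
crown 7635 ((0.5327371954917908, -0.36484792828559875), 0.036195140331983566) z 0.11091142692951131
strap top 661 [ 0.53103755 -0.36674694  0.13679519] minrect ((531.5407104492188, -366.350341796875), (20.01209831237793, 9.939038276672363), 50.550540924072266) pca 50.94758059552938
```

Call:
{"name": "play_rows", "arguments": {
  "targets": [
    [0.0011,0.0047,-0.01,-0.0037,-0.0059,-0.02,1],
    [0,0,0,0,0,-0.02,1],
    [0,0,0,0,0,-0.01,1],
    [0,0,0,0,0,0,1],
    [0,0,0,0,0,0,1]
  ]
}}

```text
t: 30.58
eef_pos: [0.5335, -0.3647, 0.149]
ee_rot: [-3.138, 0.001, -2.258]
force: [0.1, -0.4, -0.0]
width: 0.0875
```

Call:
{"name": "play_rows", "arguments": {
  "targets": [
    [0.001,0.003,0,-0.001,-0.0003,-0.01,1],
    [0,0,0,0,0,-0.008,1],
    [0,0,0,0,0,0,1],
    [0,0,0,0,0,0,1]
  ]
}}

```text
t: 31.08
eef_pos: [0.5329, -0.3653, 0.1307]
ee_rot: [-3.14, 0.0, -2.258]
force: [-0.4, 0.2, -0.1]
width: 0.0879
```

Call:
{"name": "play_rows", "arguments": {
  "targets": [
    [0,0,0,-0.0004,0.0003,-0.0055,1],
    [0,0,0,0,0,0,0],
    [0,0,0,0,0,0,0],
    [0,0,0,0,0,0,0],
    [0,0,0,0,0,0,0],
    [0,0,0,0,0,0,0],
    [0,0,0,0,0,0,0],
    [0,0,0,0,0,0,0],
    [0,0,0,0,0,0,0],
    [0,0,0,0,0,0,0],
    [0,0,0,0,0,0,0],
    [0,0,0,0,0,0,0]
  ],
  "grip_force": 45
}}

```text
t: 32.58
eef_pos: [0.5325, -0.3649, 0.1254]
ee_rot: [-3.14, 0.0, -2.257]
force: [-0.6, 0.5, 0.9]
width: 0.0096
```

Call:
{"name": "play_rows", "arguments": {
  "targets": [
    [0,0,0,0,0,0.02,0],
    [0,0,0,0,0,0.04,0],
    [0,0,0,0,0,0.05,0],
    [0,0,0,0,0,0.05,0],
    [0,0,0,0,0,0.01,0],
    [0,0,0,0,0,0,0]
  ]
}}

```text
t: 33.33
eef_pos: [0.5286, -0.3621, 0.2926]
ee_rot: [3.131, -0.0, -2.26]
force: [-0.8, -0.0, -4.8]
width: 0.0098
```

Call:
{"name": "play_rows", "arguments": {
  "targets": [
    [0,0,0,0.005,0.03,0,0],
    [0,0,0,0.009,0.05,0,0],
    [0,0,0,0.009,0.05,0,0],
    [0,0,0,0.009,0.05,0,0],
    [0,0,0,0.009,0.05,0,0],
    [0,0,0,0.009,0.05,0,0],
    [0,0,0,0.009,0.05,0,0],
    [0,0,0,0.009,0.05,0,0],
    [0,0,0,0.009,0.05,0,0],
    [0,0,0,0.005,0.03,0,0],
    [0,0,0,0,0,0,0],
    [0,0,0,0,0,0,0]
  ]
}}

```text
t: 34.83
eef_pos: [0.5996, 0.1135, 0.2604]
ee_rot: [3.097, -0.028, -2.264]
force: [-0.6, -0.2, -4.3]
width: 0.0093
```

Call:
{"name": "play_rows", "arguments": {
  "targets": [
    [-0.007,-0.052,0,0.003,0,0.03,0],
    [0,0,0,0,0,0,0],
    [0,0,0,0.01,0.025,0,0],
    [0,0,0,0.01,0.025,0,0],
    [0,0,0,0,0,0,0],
    [0,0,0,0,0,0,0]
  ]
}}

```text
t: 35.58
eef_pos: [0.6216, 0.163, 0.2839]
ee_rot: [3.136, -0.009, -2.269]
force: [0.2, 0.3, -4.4]
width: 0.0096
```

Call:
{"name": "play_rows", "arguments": {
  "targets": [
    [0.0033,-0.0101,0,0.0038,0.0066,0.003,0],
    [0,0,0,0,0,0,0],
    [0,0,0,0,0,0,0]
  ]
}}

```text
t: 35.95
eef_pos: [0.6256, 0.1698, 0.2866]
ee_rot: [3.142, -0.0, -2.27]
force: [0.3, -0.6, -4.6]
width: 0.0096
```

```bash
python3 held.py c10 47 36 112 .1254
```

```text
[0.62557903 0.16982337 0.28659626] [ 3.14159019e+00 -2.56088399e-04 -2.26984074e+00] [ 0.25637435 -0.62773619 -4.63008244] 0.009551046224330246 rim z 0.161196258427373
scene 1453 axis at rim [0.6263 0.1696] slope [-0.    -0.001] 0.000571316674783523
side 1624 axis at rim [0.6235 0.1678] slope [0.003 0.005] 0.0008259475633810229
```

View pics/c10.png

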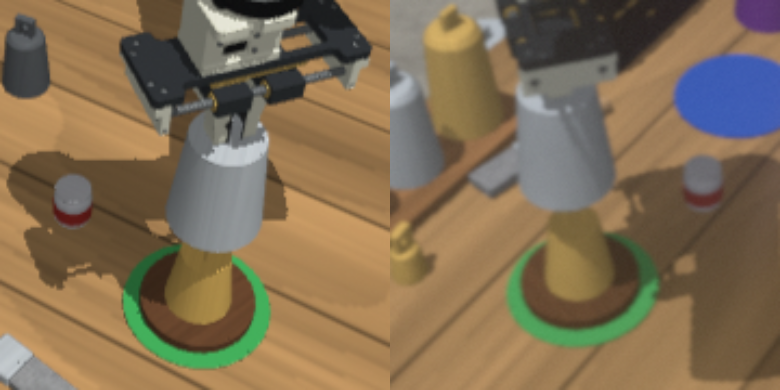

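Call:
{"name": "play_rows", "arguments": {
  "targets": [
    [0,0,0,-0.0002,-0.0001,-0.01,0],
    [0,0,0,0,0,-0.01,0],
    [0,0,0,0,0,-0.01,0],
    [0,0,0,0,0,0,0]
  ]
}}

```text
t: 36.55
eef_pos: [0.6247, 0.1691, 0.2538]
ee_rot: [3.141, -0.001, -2.271]
force: [0.4, -0.1, -4.4]
width: 0.0095
```

Call:
{"name": "play_rows", "arguments": {
  "targets": [
    [0,0,0,0.0007,0.0006,-0.01,0],
    [0,0,0,0,0,-0.012,0],
    [0,0,0,0,0,-0.012,0],
    [0,0,0,0,0,0,0]
  ]
}}

```text
t: 37.05
eef_pos: [0.6254, 0.1697, 0.217]
ee_rot: [3.141, -0.002, -2.27]
force: [-0.0, 0.3, -4.5]
width: 0.0091
```

Call:
{"name": "play_rows", "arguments": {
  "targets": [
    [0.001,-0.001,0,0,0,-0.012,0],
    [0,0,0,0,0,-0.012,0],
    [0,0,0,0,0,-0.01,0],
    [0,0,0,0,0,0,0]
  ]
}}

```text
t: 37.55
eef_pos: [0.6254, 0.1697, 0.1806]
ee_rot: [3.141, -0.0, -2.27]
force: [0.0, 0.0, -4.4]
width: 0.0094
```

Call:
{"name": "play_rows", "arguments": {
  "targets": [
    [0,0,0,0,0,-0.012,0],
    [0,0,0,0,0,-0.012,0],
    [0,0,0,0,0,-0.006,0],
    [0,0,0,0,0,0,0]
  ]
}}

```text
t: 38.05
eef_pos: [0.6256, 0.1697, 0.1487]
ee_rot: [3.141, 0.0, -2.27]
force: [1.0, -0.1, -3.8]
width: 0.0095
```

Call:
{"name": "play_rows", "arguments": {
  "targets": [
    [0,0,0,-0.0002,0,-0.0015,0],
    [0,0,0,0,0,-0.001,0],
    [0,0,0,0,0,-0.001,0],
    [0,0,0,0,0,-0.001,0],
    [0,0,0,0,0,0,0]
  ]
}}

```text
t: 38.67
eef_pos: [0.6262, 0.17, 0.1456]
ee_rot: [-3.141, 0.002, -2.27]
force: [-1.0, -0.9, -4.3]
width: 0.0099
```

Call:
{"name": "play_rows", "arguments": {
  "targets": [
    [0,0,0,0,0,-0.001,0],
    [0,0,0,0,0,-0.001,0],
    [0,0,0,0,0,0,0]
  ]
}}

```text
t: 39.05
eef_pos: [0.6266, 0.1701, 0.1454]
ee_rot: [-3.14, 0.004, -2.269]
force: [-2.3, 0.1, -0.8]
width: 0.0094
```

Call:
{"name": "play_rows", "arguments": {
  "targets": [
    [-0.002,0.004,0,-0.001,-0.0003,0.0006,0],
    [0,0,0,0,0,-0.0006,0],
    [0,0,0,0,0,0,0]
  ]
}}

```text
t: 39.42
eef_pos: [0.6259, 0.1699, 0.1454]
ee_rot: [-3.141, -0.0, -2.269]
force: [-1.1, -0.4, 0.8]
width: 0.0095
```

Upright and seated, so I'll release and retreat straight up.

Call:
{"name": "play_rows", "arguments": {
  "targets": [
    [0,0,0,0,0,0,0.4],
    [0,0,0,0,0,0,0.4],
    [0,0,0,0,0,0,0.4],
    [0,0,0,0,0,0,0.4],
    [0,0,0,0,0,0,0.4],
    [0,0,0,0,0,0.03,0.4],
    [0,0,0,0,0,0.05,0.4],
    [0,0,0,0,0,0.04,1],
    [0,0,0,-0.04,-0.05,0.01,1],
    [0,0,0,-0.04,-0.05,0,1],
    [0,0,0,-0.03,-0.05,0,1],
    [0,0,0,0,0,0,1]
  ]
}}

```text
t: 40.92
eef_pos: [0.5147, 0.0186, 0.2783]
ee_rot: [-3.139, 0.001, -2.268]
force: [-0.1, -0.2, 0.6]
width: 0.0793
```

```bash
python3 - <<'E'
from station import *
from h import *
b=[]
for n,u,v in(("scene",385,270),("side",245,280)):
  im,d=grab_frame(n);cv2.imwrite(f"pics/{n}F.png",im);P=cloud(camera_params(n),d).reshape(-1,3)
  def fit(c,z0,r0,r1,h):
    c=np.array(c)
    for i in range(3):
      S=P[(np.hypot(*(P[:,:2]-c[:2]).T)<r0+.01)&(P[:,2]>z0+.008)&(P[:,2]<z0+h-.008)]
      r=least_squares(lambda q:np.hypot(S[:,0]-q[0]-q[2]*(S[:,2]-z0),S[:,1]-q[1]-q[3]*(S[:,2]-z0))-(r0+(r1-r0)*(S[:,2]-z0)/h),[*c[:2],0,0],loss="soft_l1",f_scale=.002);c=r.x
    t=P[(np.hypot(*(P[:,:2]-c[:2]).T)<.03)&(P[:,2]>z0+h+.01)&(P[:,2]<z0+h+.04)]
    return c.round(4),len(S),t[:,2].max() if len(t) else None
  print(n,"steel",fit((.6255,.1697),.02,.047,.036,.112)); print(n,"iron",fit((.428,-.1745),0,.032,.026,.085))
  D=P[(P[:,2]>.014)&(P[:,2]<.0245)&(np.hypot(P[:,0]-.625,P[:,1]-.17)<.07)];print("disc",cv2.minEnclosingCircle(D[:,:2].astype(np.float32)))
  b.append(cv2.resize(im[v-90:v+90,u-90:u+90],(390,390)))
cv2.imwrite("pics/cF.png",np.hstack(b));s=get_state();print(s["eef_pos"],s["force"])
E
```

```text
scene steel (array([ 6.261e-01,  1.695e-01, -6.000e-04,  4.000e-04]), 1122, np.float64(0.15985497948958483))
scene iron (array([ 0.4303, -0.1736, -0.0203,  0.0005]), 415, np.float64(0.1114739685511783))
disc ((0.6278584599494934, 0.17004774510860443), 0.06322436034679413)
side steel (array([ 0.6233,  0.1677, -0.0029,  0.0038]), 1328, np.float64(0.16035218566675835))
side iron (array([ 0.4267, -0.1744,  0.0083, -0.0197]), 537, np.float64(0.11272632690330409))
disc ((0.6219477653503418, 0.17002665996551514), 0.06332537531852722)
[0.51660517 0.02061332 0.27786529] [ 0.08152819 -0.1551877   0.08121462]
```

View pics/cF.png

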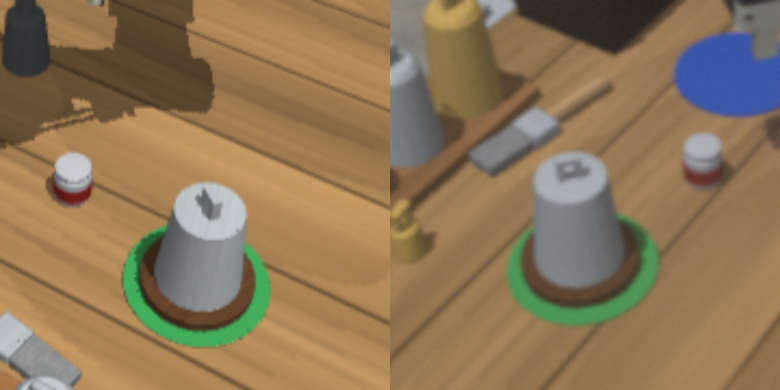

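View pics/sceneF.png

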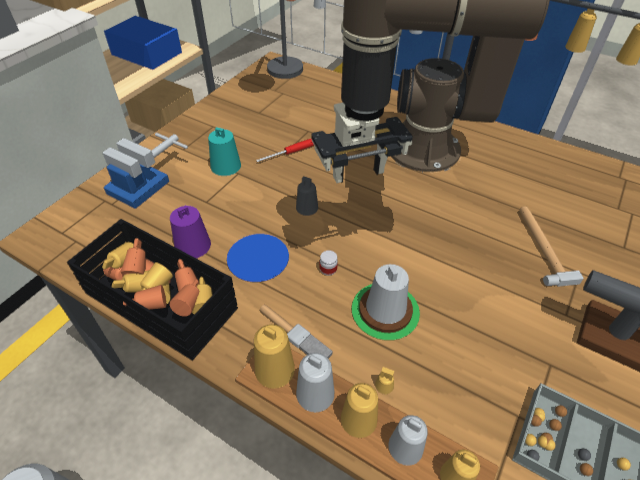

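The steel bell stands upright at the stand's centre and its top is at about 0.158 m, as expected. The iron bell and the tin haven't moved. Handing in.

```bash
python3 -c "
from station import *
print(job_done())"
```

```text
the job is handed in; nothing more can be done
None
```

The bell set is built and handed in at about 41 s of the 104 s allowed. The stand is on the green mat, with the copper, brass and steel bells over it in that order. I lowered each one until it touched before letting go.

**Final checks:**
- **Centring:** Averaging the two fixed cameras, the steel bell's axis is at (0.6247, 0.1686) and the stand's disc is at (0.625, 0.170). The mat's centre measured about (0.625, 0.170), so everything is within about 1.5 mm.
- **Seating:** The steel bell stands upright, tilted by less than 0.005 rad. Its top reads 0.160 m against an expected 0.158 m. The earlier strap-top readings also came out 2–4 mm high.
- **Bystanders:** The iron bell and the rivet tin are where they were, and the arm is clear of everything.

**Disagreements:**
- **Cameras:** The two fixed cameras differ by about 3 mm (up to 6 mm for the disc) in x on the same object. I averaged them and checked against the wrist camera before each grasp.
- **Tool tilt:** While carrying the steel bell, the tool tilted by about 3° and sank about 3 cm. I corrected this before lowering it onto the brass bell.
- **Copper and brass:** Both are now hidden under the steel bell. I checked each one after placing it, but not again at the end.

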